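# Scan a reagent carrier and hold it out at the hand-over mark

### The arm

A 7-joint arm with a two-finger parallel gripper is mounted at the origin on the work surface. World frame = base frame: x ahead of the robot, y to its left, z up, the work surface at z = 0. Lengths are in m, angles in rad, forces in N, time in s.
With the tool pointing down it reaches from about 0.4 to 0.875 m from the base axis. Payload 19.3 kg.
Tool frame: the origin (TCP) lies at the very end of the fingers, on their centre line; the grasp point (between the pads) lies 19 mm behind it; z points along the fingers, x is the direction in which the jaws open and shut, and the axes are right-handed (so a half turn about z gives the same grasp; the last joint's range is limited). The gripper opens to 85 mm and grips with 20 to 120 N. Pads are 22 mm wide; open, the fingers measure 114 mm over their backs; the gripper's body (76 mm by 85 mm) begins 54 mm behind the grasp point. The pads swing forward as they close: fully open they stand 13 mm farther back than shut.
Start: joints at [-1.394, 0.521, -0.036, 1.599, 0.021, 1.021, -0.113], TCP at [0.153, 0.606, 0.231] pointing down, gripper open.
Joint ranges: [-2.91, 2.91], [-0.3, 2.13], [-1.5, 1.42], [0.17, 2.43], [-1.26, 4.41], [0.16, 1.93], [-2.52, 2.52]. Speed limits (rad/s): [1.89, 1.89, 2.39, 2.39, 3.01, 3.01, 3.01].

### API

Orientations are given as [roll, pitch, yaw] about the fixed x, y, z axes, in that order (R = Rz(yaw) Ry(pitch) Rx(roll)).
In Python, from workcell import observe, eyes, job_done gives the robot as it stands. The module is installed in compiled form; this text tells all that it offers.
- The arm moves only by the shell command python3 -m pendant 'ROWS' [FORCE]. ROWS is JSON, a list of rows, each an object of numbers: "dx", "dy", "dz": the shift along the tool's x, y, z in mm; "ax", "ay", "az": the turn, a rotation vector about the tool's x, y, z in degrees; "claw": the finger opening in mm, from 0 to 85.4. A call has 1 to 10 rows; each row is the pose to reach, as a shift and turn from the pose commanded when the call began, along the tool's axes at that moment; what a row does not reach only later rows make up. A row lasts 1/12 s, in which the tool goes at most 41.7 mm and 7.16 degrees, less where a joint would pass 70% of its speed; a pose out of reach is approached as far as the arm can. A call with a gripper value outside its range is refused whole. The fingers move at their own pace and stop on an object; FORCE is the grip in N (left out, the last holds). Time passes only in rows, so rows that repeat a pose let the fingers close. It gives the time, the measured TCP pose, the force and the opening at its end, in the units of the state.
- observe(): the state, without advancing time (a new reading comes with each control period).
- eyes.grab_frame(name): name is "scene" or "top" or "wrist"; returns a dict with "image" (400x640x3 uint8, blue, green, red), "fovy" (degrees; the focal length in pixels is half the picture's height over the tangent of half this angle, whatever the lens; pixels are square), "cx", "cy" (the principal point, pixels), "view" (4x4, takes a point from world to camera coordinates). Camera axes: x right, y up, looking along -z (the intrinsics and any distortion apply to the point x, -y, -z); pixel columns grow to the right and rows downward; lengths in m; the calibration is good to about 2 mm. A picture is of the moment at which its call begins. There is no depth.
- job_done(): hands the job in, once; it reports no verdict.
The state is a dict: "clock": time; "qpos": joint angles; "qd": joint speeds; "joint_efforts": joint torques, N m; "position": TCP position; "tool_rot": TCP orientation; "force": force on the tool from outside, world axes, zero at the start; "moment": the same for the moment, N m; "grip_width": finger opening in m.
Only numpy, scipy, OpenCV 4.12 (cv2) and the standard library are available. Lean on these libraries where they do the work, as an engineer would, in place of code of your own. Each camera call takes 0.05 s, during which the arm holds its last target.

### The job

Take the stick scanner out of its holder, aim its window straight at the bar-code label on the carrier board from about 5 cm above, hold it steady there for two seconds, and stand it back in its holder. Then slide the carrier board, flat on its deck, outward (the tube-block end leading) until its front edge is level with the steel pointer beside it; it now overhangs so far that it would tip, so finish while still holding it with the fingers, at rest, flat on the deck and level with the pointer. Do not lift or tip the board and leave the other things on the bench where they are.

Things in the scene. Friction and masses are not known exactly. Their poses are not given: they have to be found in the camera images.
- wand: stick bar-code scanner, 150 mm tall, 0.15 kg, standing upright and loose in the holder: black round hood 38 mm diameter for the lowest 34 mm, tapering to a round grey grip 28 mm diameter from 52 mm up to the top. Origin: centre of the window, which is its flat underside; its z axis points up along the stick, so it scans along its own -z. A good reading needs the label's centre within 15 mm of this axis and 25 to 90 mm ahead of the window.
- holder: fixed white open round cup, 64 mm outside, 54 mm inside diameter, rim 56 mm high, inner floor 6 mm above the bench, on a flat 100 mm square steel foot 6 mm thick. Origin: centre of its underside, on the bench. The stick stands in it with its window on the inner floor.
- deck: fixed grey metal deck, top 150 mm wide (its x) and 260 mm long (its y), flat top 70 mm above the bench, with a low guide rail along each long side (8 mm high, inner faces 116 mm apart). Origin: centre of its underside, on the bench; its +y points outward, the way the carrier must slide; its z is up.
- deck_edge (a point): middle of the deck's outward top edge (130 mm along the deck's +y, 70 mm up).
- carrier: white carrier board lying loose between the deck's rails: 110 mm wide (its x), 280 mm long (its y), 8 mm thick, about 0.4 to 0.75 kg, with a grey tube block 34 mm high fixed at its front (+y) end and a black handle bar at its rear. Its centre of mass lies about 34 mm ahead of its middle (106 mm behind the front edge), so it tips over the deck's edge once that much overhangs. Origin: centre of its underside; y points to the front, z up.
- label (a point): centre of the 50 mm square paper bar-code label on top of the carrier board, 20 mm behind the board's middle; same axes as the carrier.
- front_edge (a point): middle of the carrier board's front top edge, 140 mm ahead of its middle; same axes as the carrier.
- handle (a point): centre of the carrier's upright black handle bar, 60 mm long (carrier x), 16 mm thick (carrier y), 38 mm high above the board's top; this point is 19 mm above the board's top and 112 mm behind the board's middle. Pinch it from above with the fingers before and behind it (closing along the carrier's y).
- gauge: fixed pointer stand on the bench beyond the deck's edge, on the deck's +x side: 50 mm square foot, round steel post 95 mm high and a thin level steel blade. Origin: on the bench, below the blade, 20 mm from the post. Its axes are parallel to the deck's.
- pointer_tip (a point): tip of the 3 mm thick pointer blade, 78 mm above the bench, about 9 mm beside the carrier's path; the blade lies across the slide direction. The front edge must come level with it: same y measured in these axes, which are parallel to the deck's.
- bottle: bystander: amber bottle, 60 mm diameter, 140 mm tall; origin under its centre.
- jar: bystander: small jar, 48 mm diameter, 55 mm tall; origin under its centre.
- tip_box: bystander: grey box with clear cover, 85 x 120 x 57 mm; origin under its centre.
- tube_rack: bystander: white tube rack, 60 x 140 mm, 73 mm high with its tubes; origin under its centre.
- marker: bystander: marker pen lying on the bench, 110 mm long; origin under its centre.
- mouse: bystander: black computer mouse, 100 x 60 x 32 mm; origin under its centre.
- dish: bystander: clear round dish, 90 mm diameter, 18 mm high; origin under its centre.
Mind the look-alikes: they are no part of the job. What is shaped like the wand but green or yellow is not meant.

How it is judged:
On the way, in this order (a step that is already met when the one before it is completed fails the run):
1. the held scanner is aimed at the label and kept steady for a second (x of label in the frame of wand between -0.015 and 0.015 m and y of label in the frame of wand between -0.015 and 0.015 m and z of label in the frame of wand between -0.09 and -0.025 m and angle between wand's own z axis and vertical below 0.3 rad and linear speed of wand below 0.025 m/s and angular speed of wand below 0.3 rad/s and contact force between the fingers and wand above 0.5 N), for 1 s.
2. the scanner stands in its holder again, let go (horizontal distance between wand and holder below 0.015 m and z of wand in the frame of holder below 0.016 m and angle between wand's own z axis and vertical below 0.2 rad and contact force between the fingers and wand below 0.1 N), for 0.2 s.
3. the carrier is at the pointer, flat on the deck and held (y of front_edge in the frame of pointer_tip between -0.007 and 0.007 m and angle between carrier's own z axis and vertical below 0.05 rad and angle between the y axis of carrier and the y axis of deck, either way round below 0.06 rad and z of carrier in the frame of deck between 0.064 and 0.077 m and contact force between carrier and deck above 0.5 N and contact force between the fingers and carrier above 0.5 N and contact force between carrier and gauge below 0.1 N and linear speed of carrier below 0.015 m/s), for 0.3 s.
At the end, for the whole second after the job is handed in: The carrier's front edge is within 7 mm of level with the pointer, the board lies flat (under 3 degrees) and straight on the deck, at rest, touched by the fingers that hold it and resting on nothing but the deck; the scanner stands upright in its holder, let go (all of step 2 and all of step 3); the arm keeps its last pose, push and grip.
It fails at once if the carrier is tipped by more than 8 degrees or lifted off the deck (angle between carrier's own z axis and vertical above 0.14 rad or z of carrier in the frame of deck above 0.085 m).
It fails at once if a bystander is moved by more than 30 mm (distance of any of bottle, jar, tip_box, tube_rack, marker, mouse, dish from where it was at the start of the episode above 0.03 m).
It also fails if it takes over 58 s, if anything falls off the work surface, if the arm or the gripper's body presses on something with over 40 N, if the wrist force passes 120 N, or if a joint passes its speed limit or range.

## Working session

There is one attempt and no reset: what is moved stays moved. The work goes in short steps, Python scripts to look and compute and a shell command to move; the robot and the scene stay as the last step left them, time stands still between calls to the robot, and variables do not carry over. Pictures are saved under pics/ and viewed, and the job is handed in when it is done.

```bash
mkdir -p pics; cat > h.py <<'E'
import numpy as np, cv2
from workcell import observe, eyes
def grab(n,save=None):
    f=eyes.grab_frame(n)
    if save: cv2.imwrite('pics/'+save,f['image'])
    np.savez('pics/'+n+'.npz',**{k:f[k] for k in f})
    return f
def load(n): return dict(np.load('pics/'+n+'.npz',allow_pickle=True))
E
python3 - <<'E'
from h import *
for n in ("scene","top","wrist"):
    f=grab(n,n+'0.png'); print(n,f.keys(),f['fovy'],f['cx'],f['cy']); print(np.round(f['view'],4).tolist())
    for k in f:
        if k not in('image','view'): print(k,f[k])
print(observe())
E
```

```text
scene dict_keys(['image', 'fovy', 'cx', 'cy', 'view']) 47.481166948357576 311.1800633362888 205.962486383799
[[-0.1381, 0.9904, -0.0033, 0.0472], [-0.8333, -0.1144, 0.5408, 0.3973], [0.5352, 0.0775, 0.8411, -1.6387], [0.0, 0.0, 0.0, 1.0]]
fovy 47.481166948357576
cx 311.1800633362888
cy 205.962486383799
top dict_keys(['image', 'fovy', 'cx', 'cy', 'view']) 48.56684834726497 328.79122234946027 204.99514224672845
[[-0.0223, -0.9996, -0.0164, 0.0491], [0.9911, -0.0243, 0.131, -0.5395], [-0.1313, -0.0134, 0.9913, -1.6147], [0.0, 0.0, 0.0, 1.0]]
fovy 48.56684834726497
cx 328.79122234946027
cy 204.99514224672845
wrist dict_keys(['image', 'fovy', 'cx', 'cy', 'view']) 69.6267093883955 317.96513381984624 202.73548352534132
[[0.2457, 0.9694, -0.0021, -0.6244], [-0.9364, 0.2368, -0.2589, 0.0329], [-0.2504, 0.0656, 0.9659, -0.377], [0.0, 0.0, 0.0, 1.0]]
fovy 69.6267093883955
cx 317.96513381984624
cy 202.73548352534132
{'clock': 0.15, 'qpos': array([-1.39423474,  0.52185436, -0.03631226,  1.59982247,  0.0211831 ,
        1.02106337, -0.11282854]), 'qd': array([ 0.00034338, -0.00099325,  0.00033111, -0.00360567, -0.0008599 ,
        0.00132061,  0.00092593]), 'joint_efforts': array([ 2.96372396e-03, -9.27394223e+01,  1.98124923e+00, -3.70057511e+01,
        1.79697177e-02,  6.34194439e-03,  4.96392909e-05]), 'position': array([0.15264256, 0.60585343, 0.23089183]), 'tool_rot': array([3.14155157e+00, 7.62310116e-04, 1.32397089e+00]), 'force': array([-0.00754533,  0.00113268, -0.47369204]), 'moment': array([-0.05004018,  0.01502899,  0.02805056]), 'grip_width': 0.08548483504599891}
```

View pics/scene0.png

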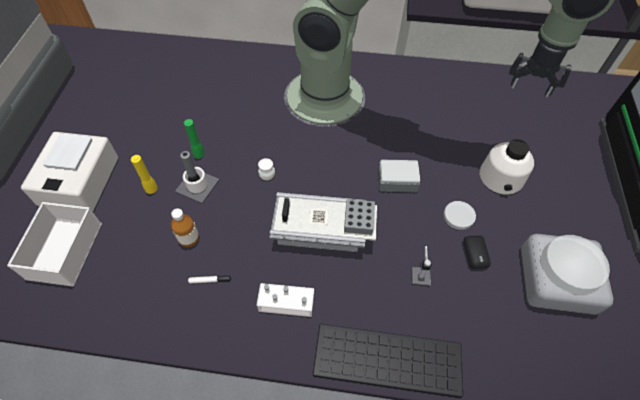

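View pics/top0.png

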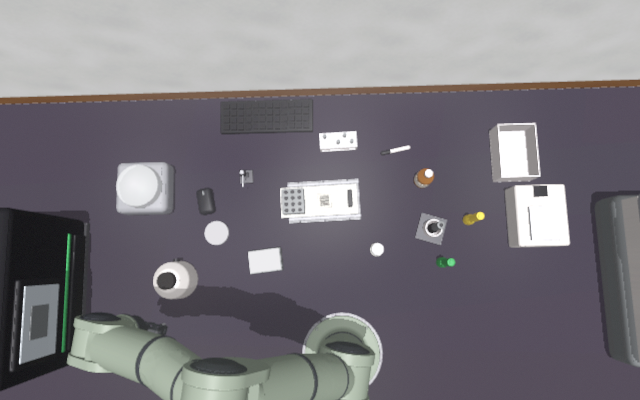

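View pics/wrist0.png

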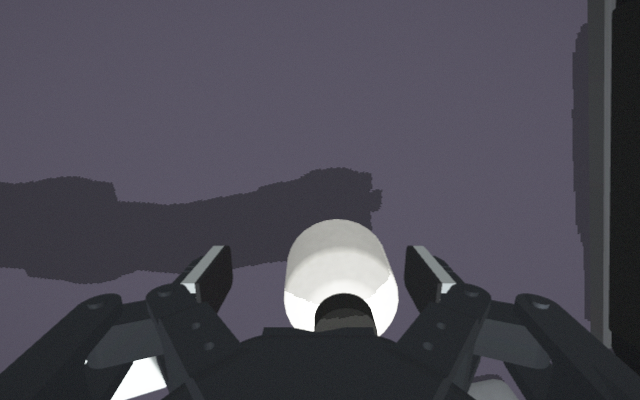

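Candidates for the wand: grey one in the white cup on the square foot (scene 190,170 / top 434,228), yellow (scene 146,175 / top 473,218) and green (scene 194,140 / top 446,262). The grey one in the cup fits the description, because the other two have the wrong colours. I'll confirm it in a crop.

```bash
python3 - <<'E'
from h import *
t=load('top')['image']; s=load('scene')['image']
def crop(im,x0,y0,x1,y1,k): return cv2.resize(im[y0:y1,x0:x1],None,fx=k,fy=k,interpolation=cv2.INTER_CUBIC)
cv2.imwrite('pics/c1.png',crop(s,120,110,250,210,6))
cv2.imwrite('pics/c2.png',crop(t,360,170,490,270,6))
cv2.imwrite('pics/c3.png',crop(t,230,160,370,240,5.7))
cv2.imwrite('pics/c4.png',crop(s,260,180,440,300,4.4))
E
```

```text
(no output)
```

View pics/c1.png

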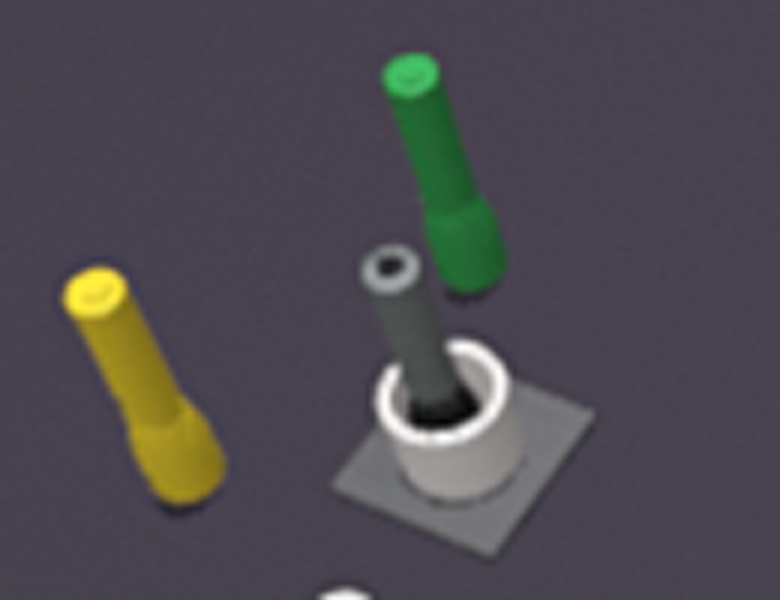

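View pics/c2.png

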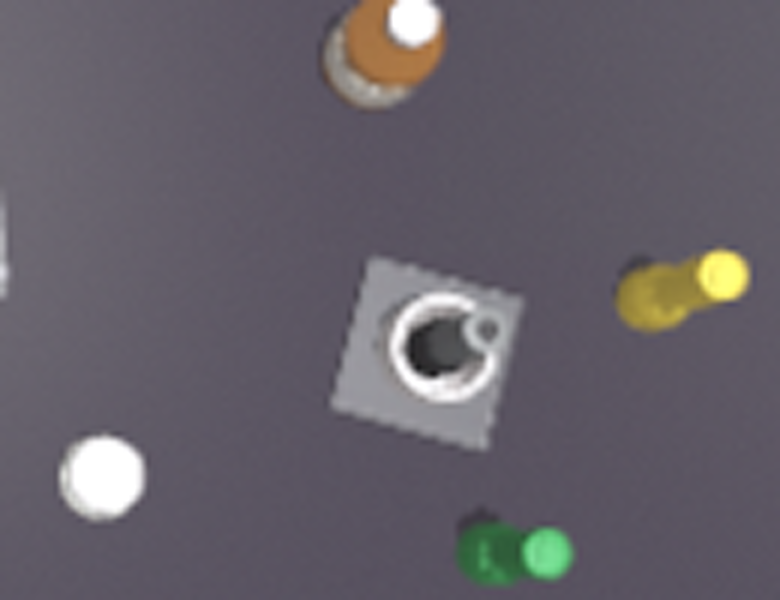

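View pics/c3.png

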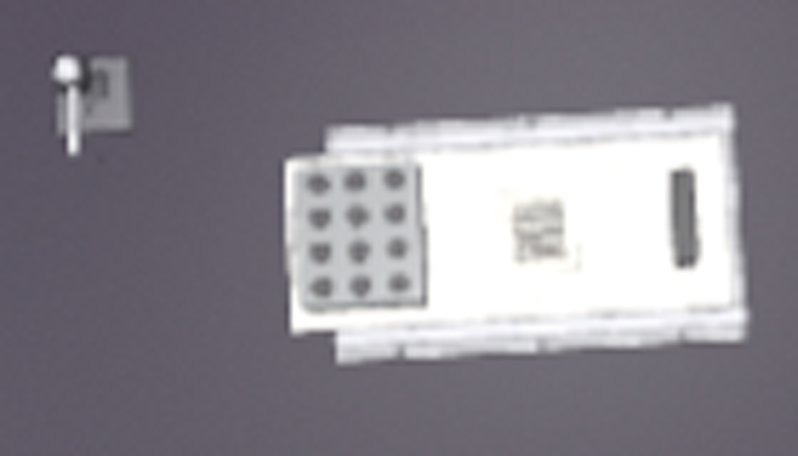

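View pics/c4.png

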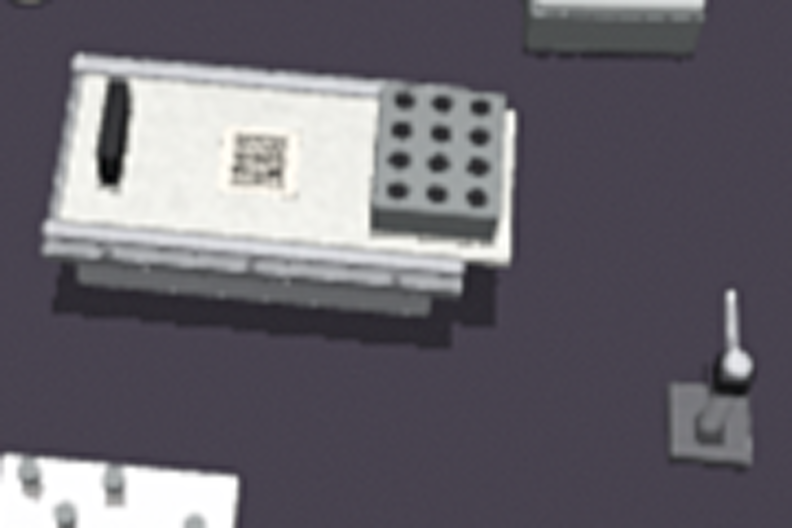

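```bash
cat >> h.py <<'E'
def ray(f,u,v):
    V=np.array(f['view'],float);foc=200/np.tan(np.radians(float(f['fovy']))/2)
    d=np.array([(u-float(f['cx']))/foc,-(v-float(f['cy']))/foc,-1.])
    R=V[:3,:3];return -R.T@V[:3,3],R.T@d
def onz(f,u,v,z):
    c,d=ray(f,u,v);return c+d*(z-c[2])/d[2]
def tri(obs):
    A=np.zeros((3,3));b=np.zeros(3)
    for f,u,v in obs:
        c,d=ray(f,u,v);d/=np.linalg.norm(d);P=np.eye(3)-np.outer(d,d);A+=P;b+=P@c
    return np.linalg.solve(A,b)
def proj(f,p):
    V=np.array(f['view'],float);foc=200/np.tan(np.radians(float(f['fovy']))/2)
    q=V[:3,:3]@p+V[:3,3];return np.array([float(f['cx'])+foc*q[0]/-q[2],float(f['cy'])-foc*q[1]/-q[2]])
E
python3 - <<'E'
from h import *
T=load('top');S=load('scene')
C={'c1':(S,120,110,6),'c2':(T,360,170,6),'c3':(T,230,160,5.7),'c4':(S,260,180,4.4)}
def px(c,u,v):
    f,x0,y0,k=C[c];return f,x0+(u+.5)/k-.5,y0+(v+.5)/k-.5
for n,z,a,b in [('wandtop',.156,(390,267),(487,331)),('rim',.056,(442,392),(444,347)),('label',.078,(261,160),(540,232)),
 ('front+',.078,(516,110),(292,332)),('front-',.078,(508,262),(286,158)),('tip',.078,(731,292),(73,152)),('handletop',.116,(117,130),(684,218)),('footA',.006,(332,485),(370,258)),('footB',.006,(493,555),(523,298))]:
    s,t=('c1','c2') if n in('wandtop','rim') or 'foot' in n else('c4','c3')
    A=px(s,*a);B=px(t,*b)
    print(n,onz(*A,z).round(4),onz(*B,z).round(4),tri([A,B]).round(4))
for p in[(370,258),(523,298),(488,450),(332,407)]: print('foot',onz(*px('c2',*p),.006).round(4))
for p in[(332,485),(493,555),(594,412)]: print('foot s',onz(*px('c1',*p),.006).round(4))
for p in[(326,130),(733,107),(746,340),(338,362)]: print('rail',onz(*px('c3',*p),.078).round(4))
for p in[(76,56),(45,232),(464,275)]: print('rail s',onz(*px('c4',*p),.078).round(4))
for p in[(298,165),(418,160),(426,305),(304,310)]: print('block',onz(*px('c3',*p),.112).round(4))
E
```

```text
wandtop [ 0.4486 -0.3484  0.156 ] [ 0.4472 -0.3459  0.156 ] [ 0.4477 -0.3475  0.1549]
rim [ 0.4476 -0.346   0.056 ] [ 0.4462 -0.3432  0.056 ] [ 0.4467 -0.3449  0.0549]
label [0.5538 0.0518 0.078 ] [0.5526 0.0518 0.078 ] [0.5528 0.0518 0.0763]
front+ [0.4939 0.2101 0.078 ] [0.4923 0.2106 0.078 ] [0.4925 0.2106 0.076 ]
front- [0.6062 0.212  0.078 ] [0.6045 0.2136 0.078 ] [0.6049 0.213  0.0759]
tip [0.6084 0.348  0.078 ] [0.6118 0.3505 0.078 ] [0.6109 0.3483 0.0828]
handletop [ 0.5675 -0.0369  0.116 ] [ 0.5537 -0.0389  0.116 ] [ 0.5564 -0.0396  0.098 ]
footA [ 0.4787 -0.4071  0.006 ] [ 0.5071 -0.3109  0.006 ] [ 0.5136 -0.336   0.0728]
footB [ 0.5094 -0.3131  0.006 ] [ 0.4796 -0.4052  0.006 ] [ 0.4766 -0.3772 -0.0489]
foot [ 0.5071 -0.3109  0.006 ]
foot [ 0.4796 -0.4052  0.006 ]
foot [ 0.3853 -0.3781  0.006 ]
foot [ 0.4142 -0.2827  0.006 ]
foot s [ 0.4787 -0.4071  0.006 ]
foot s [ 0.5094 -0.3131  0.006 ]
foot s [ 0.4148 -0.2845  0.006 ]
rail [0.6221 0.1877 0.078 ]
rail [ 0.6304 -0.0736  0.078 ]
rail [ 0.4803 -0.0772  0.078 ]
rail [0.4725 0.1816 0.078 ]
rail s [ 0.4909 -0.0791  0.078 ]
rail s [ 0.6242 -0.0745  0.078 ]
rail s [0.6189 0.1858 0.078 ]
block [0.5939 0.2018 0.112 ]
block [0.5951 0.1265 0.112 ]
block [0.5036 0.1228 0.112 ]
block [0.5023 0.1989 0.112 ]
```

```bash
cat >> h.py <<'E'
from scipy.spatial.transform import Rotation as Ro
def rel(p,yaw=1.602,frm=None):
    o=observe(); R=Ro.from_euler('xyz',o['tool_rot']); 
    d=R.inv().apply(np.array(p)-o['position'])*1000
    G=Ro.from_euler('xyz',[np.pi,0,yaw]); a=(R.inv()*G).as_rotvec(degrees=True)
    print('t',round(float(o['clock']),2),'pos',o['position'].round(4),'rot',o['tool_rot'].round(3),'F',o['force'].round(2),'w',round(float(o['grip_width']),4))
    print('dxyz',d.round(1),'axyz',a.round(2))
E
python3 - <<'E'
from h import *
rel([.153,.606,.31]);rel([.42,.42,.31]); rel([.45,.0,.3])
T=load('top')
for n,u,v,z in [('yel',722,275,.15),('grn',548,553,.15)]: print(n,onz(T,360+u/6,170+v/6,z))
E
```

```text
t 0.15 pos [0.1526 0.6059 0.2309] rot [3.142e+00 1.000e-03 1.324e+00] F [-0.01  0.   -0.47] w 0.0855
dxyz [  0.2   0.3 -79.1] axyz [ -0.     0.04 -15.93]
t 0.15 pos [0.1526 0.6059 0.2309] rot [3.142e+00 1.000e-03 1.324e+00] F [-0.01  0.   -0.47] w 0.0855
dxyz [-115.   304.7  -79. ] axyz [ -0.     0.04 -15.93]
t 0.15 pos [0.1526 0.6059 0.2309] rot [3.142e+00 1.000e-03 1.324e+00] F [-0.01  0.   -0.47] w 0.0855
dxyz [-514.9  436.4  -68.7] axyz [ -0.     0.04 -15.93]
yel [ 0.47514052 -0.48436689  0.15      ]
grn [ 0.31975951 -0.37606203  0.15      ]
```

```bash
python3 -m pendant '[{"dz":-40,"az":-6},{"dz":-80,"az":-12,"dy":20},{"dx":-30,"dy":80,"dz":-80,"az":-16},{"dx":-60,"dy":160,"dz":-80,"az":-16},{"dx":-115,"dy":305,"dz":-80,"az":-16},{"dx":-115,"dy":305,"dz":-80,"az":-16},{"dx":-115,"dy":305,"dz":-80,"az":-16},{"dx":-115,"dy":305,"dz":-80,"az":-16},{"dx":-115,"dy":305,"dz":-80,"az":-16},{"dx":-115,"dy":305,"dz":-80,"az":-16}]'; python3 -c "
from h import *
rel([.45,.03,.31]);rel([.45,-.25,.31])"
```

```text
t 0.15 pos [0.1526 0.6059 0.2309] rot [3.142e+00 1.000e-03 1.324e+00] F [-0.01  0.   -0.47] w 0.0855
dxyz [-485.8  429.   -78.7] axyz [ -0.     0.04 -15.93]
t 0.15 pos [0.1526 0.6059 0.2309] rot [3.142e+00 1.000e-03 1.324e+00] F [-0.01  0.   -0.47] w 0.0855
dxyz [-757.3  497.5  -78.5] axyz [ -0.     0.04 -15.93]schema error: expected keys dx, dy, dz, ax, ay, az, claw
```

```bash
python3 -m pendant '[{"dx":0,"dy":0,"dz":-40,"ax":0,"ay":0,"az":-6,"claw":60},{"dx":0,"dy":20,"dz":-80,"ax":0,"ay":0,"az":-12,"claw":60},{"dx":-30,"dy":60,"dz":-80,"ax":0,"ay":0,"az":-16,"claw":60},{"dx":-45,"dy":100,"dz":-80,"ax":0,"ay":0,"az":-16,"claw":60},{"dx":-60,"dy":140,"dz":-80,"ax":0,"ay":0,"az":-16,"claw":60},{"dx":-115,"dy":305,"dz":-80,"ax":0,"ay":0,"az":-16,"claw":60},{"dx":-115,"dy":305,"dz":-80,"ax":0,"ay":0,"az":-16,"claw":60},{"dx":-115,"dy":305,"dz":-80,"ax":0,"ay":0,"az":-16,"claw":60},{"dx":-115,"dy":305,"dz":-80,"ax":0,"ay":0,"az":-16,"claw":60},{"dx":-115,"dy":305,"dz":-80,"ax":0,"ay":0,"az":-16,"claw":60}]'; python3 -c "
from h import *
rel([.45,.03,.31]);rel([.45,-.25,.31])"
```

```text
clock: 0.98
position: [0.4249, 0.4159, 0.3112]
tool_rot: [3.14, 0.002, 1.598]
force: [0.6, 0.9, -0.6]
grip_width: 0.0603
t 0.98 pos [0.4249 0.4159 0.3112] rot [3.140e+00 2.000e-03 1.598e+00] F [ 0.57  0.92 -0.6 ] w 0.0603
dxyz [-386.5   14.6    1.9] axyz [ 0.08  0.09 -0.22]
t 0.98 pos [0.4249 0.4159 0.3112] rot [3.140e+00 2.000e-03 1.598e+00] F [ 0.57  0.92 -0.6 ] w 0.0603
dxyz [-666.4    6.9    2.3] axyz [ 0.08  0.09 -0.22]
```

```bash
python3 -m pendant '[{"dx":-370,"dy":55,"dz":2,"ax":0,"ay":0,"az":0,"claw":60},{"dx":-370,"dy":55,"dz":2,"ax":0,"ay":0,"az":0,"claw":60},{"dx":-370,"dy":55,"dz":2,"ax":0,"ay":0,"az":0,"claw":60},{"dx":-370,"dy":55,"dz":2,"ax":0,"ay":0,"az":0,"claw":60},{"dx":-370,"dy":55,"dz":2,"ax":0,"ay":0,"az":0,"claw":60},{"dx":-370,"dy":55,"dz":2,"ax":0,"ay":0,"az":0,"claw":60},{"dx":-370,"dy":55,"dz":2,"ax":0,"ay":0,"az":0,"claw":60},{"dx":-370,"dy":55,"dz":2,"ax":0,"ay":0,"az":0,"claw":60},{"dx":-370,"dy":55,"dz":2,"ax":0,"ay":0,"az":0,"claw":60},{"dx":-370,"dy":55,"dz":2,"ax":0,"ay":0,"az":0,"claw":60}]'; python3 -c "
from h import *
import shutil
f=grab('wrist','w1.png');np.savez('pics/wA.npz',**f)
rel([.447,-.347,.23])"
```

```text
clock: 1.82
position: [0.4879, 0.0443, 0.3095]
tool_rot: [3.141, 0.002, 1.595]
force: [-0.2, -0.9, -1.3]
grip_width: 0.0603
t 1.87 pos [0.4876 0.048  0.3094] rot [3.141e+00 1.000e-03 1.597e+00] F [-0.51  1.69 -0.3 ] w 0.0599
dxyz [-393.8  -51.    79.7] axyz [ 0.01  0.05 -0.28]
```

View pics/w1.png

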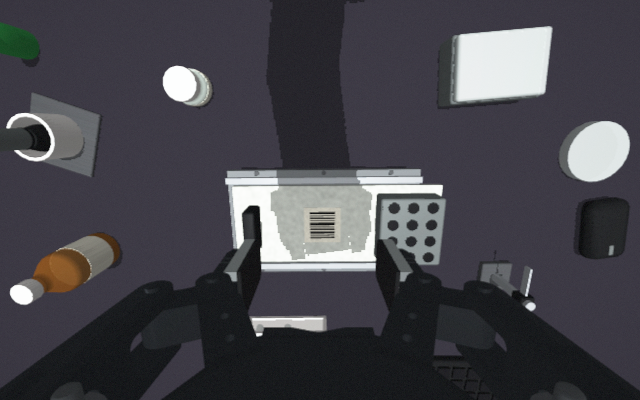

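```bash
python3 - <<'E'
from h import *
w=cv2.imread('pics/w1.png')
cv2.imwrite('pics/w1a.png',cv2.resize(w[160:320,220:550],None,fx=2.4,fy=2.4,interpolation=cv2.INTER_CUBIC))
f=dict(np.load('pics/wA.npz'))
print(np.round(f['view'],3))
print(onz(f,321.5,225,.078), proj(f,np.array([.5525,.052,.078])), proj(f,np.array([.611,.349,.078])))
E
```

```text
[[-0.023  1.    -0.003 -0.032]
 [-0.966 -0.023 -0.259  0.526]
 [-0.259 -0.002  0.966 -0.325]
 [ 0.     0.     0.     1.   ]]
[0.55420734 0.04990354 0.078     ] [323.06643384 223.85269952] [530.85032019 267.51332464]
```

View pics/w1a.png

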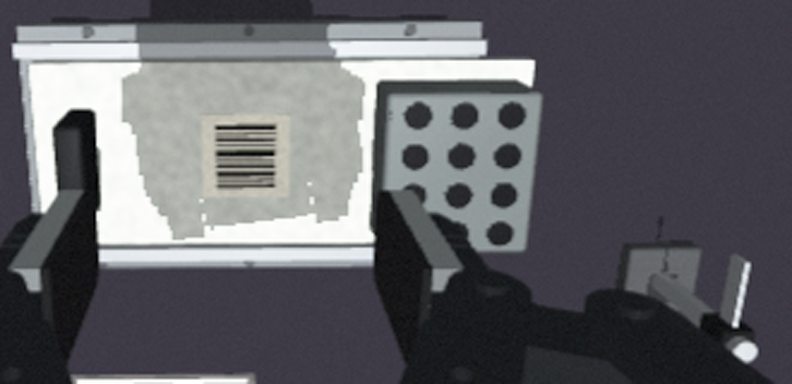

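```bash
python3 -m pendant '[{"dx":-400,"dy":-51,"dz":60,"ax":0,"ay":0,"az":0,"claw":60},{"dx":-400,"dy":-51,"dz":60,"ax":0,"ay":0,"az":0,"claw":60},{"dx":-400,"dy":-51,"dz":60,"ax":0,"ay":0,"az":0,"claw":60},{"dx":-400,"dy":-51,"dz":60,"ax":0,"ay":0,"az":0,"claw":60},{"dx":-400,"dy":-51,"dz":60,"ax":0,"ay":0,"az":0,"claw":60},{"dx":-400,"dy":-51,"dz":60,"ax":0,"ay":0,"az":0,"claw":60},{"dx":-400,"dy":-51,"dz":60,"ax":0,"ay":0,"az":0,"claw":60},{"dx":-400,"dy":-51,"dz":60,"ax":0,"ay":0,"az":0,"claw":60},{"dx":-400,"dy":-51,"dz":60,"ax":0,"ay":0,"az":0,"claw":60},{"dx":-400,"dy":-51,"dz":60,"ax":0,"ay":0,"az":0,"claw":60}]';  python3 -m pendant '[{"dx":0,"dy":0,"dz":0,"ax":0,"ay":0,"az":0,"claw":60},{"dx":0,"dy":0,"dz":0,"ax":0,"ay":0,"az":0,"claw":60},{"dx":0,"dy":0,"dz":0,"ax":0,"ay":0,"az":0,"claw":60},{"dx":0,"dy":0,"dz":0,"ax":0,"ay":0,"az":0,"claw":60}]'; python3 -c "
from h import *
f=grab('wrist','w2.png');np.savez('pics/wB.npz',**f)
rel([.447,-.347,.107])
print(proj(f,np.array([.447,-.347,.156])),proj(f,np.array([.447,-.345,.056])))
"
```

```text
clock: 2.7
position: [0.4487, -0.3518, 0.2487]
tool_rot: [-3.141, 0.0, 1.603]
force: [0.8, -0.0, -0.1]
grip_width: 0.0603
clock: 3.03
position: [0.45, -0.348, 0.2494]
tool_rot: [3.141, -0.001, 1.605]
force: [-0.7, 0.1, 0.0]
grip_width: 0.0598
t 3.08 pos [ 0.45   -0.3481  0.2495] rot [ 3.141 -0.     1.605] F [0.18 0.03 1.18] w 0.0597
dxyz [  1.1  -3.1 142.5] axyz [ 0.02 -0.02  0.19]
[319.21624211 201.81384353] [320.60610275 180.14817841]
```

View pics/w2.png

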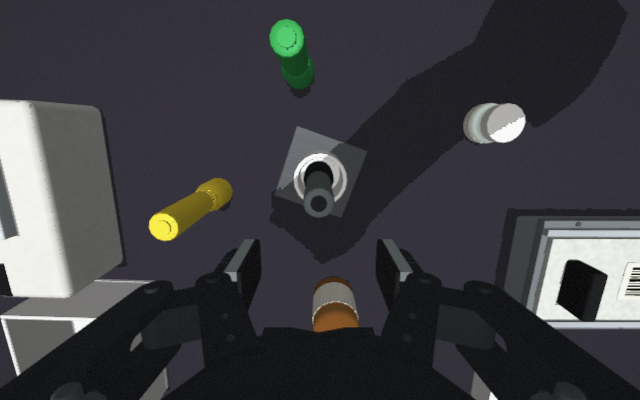

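```bash
python3 -m pendant '[{"dx":1,"dy":-3,"dz":30,"ax":0,"ay":0,"az":0,"claw":60},{"dx":1,"dy":-3,"dz":60,"ax":0,"ay":0,"az":0,"claw":60},{"dx":1,"dy":-3,"dz":90,"ax":0,"ay":0,"az":0,"claw":60},{"dx":1,"dy":-3,"dz":115,"ax":0,"ay":0,"az":0,"claw":60},{"dx":1,"dy":-3,"dz":130,"ax":0,"ay":0,"az":0,"claw":60},{"dx":1,"dy":-3,"dz":140,"ax":0,"ay":0,"az":0,"claw":60},{"dx":1,"dy":-3,"dz":143,"ax":0,"ay":0,"az":0,"claw":60},{"dx":1,"dy":-3,"dz":143,"ax":0,"ay":0,"az":0,"claw":60},{"dx":1,"dy":-3,"dz":143,"ax":0,"ay":0,"az":0,"claw":60}]' 30; python3 -m pendant '[{"dx":0,"dy":0,"dz":0,"ax":0,"ay":0,"az":0,"claw":20},{"dx":0,"dy":0,"dz":0,"ax":0,"ay":0,"az":0,"claw":20},{"dx":0,"dy":0,"dz":0,"ax":0,"ay":0,"az":0,"claw":20},{"dx":0,"dy":0,"dz":0,"ax":0,"ay":0,"az":0,"claw":20},{"dx":0,"dy":0,"dz":0,"ax":0,"ay":0,"az":0,"claw":20},{"dx":0,"dy":0,"dz":0,"ax":0,"ay":0,"az":0,"claw":20}]'; python3 -c "
from h import *
grab('wrist','w3.png')
rel([.447,-.347,.107])"
```

```text
clock: 3.83
position: [0.4469, -0.3486, 0.1073]
tool_rot: [3.141, 0.001, 1.604]
force: [-0.5, 0.5, -0.1]
grip_width: 0.0598
clock: 4.33
position: [0.4468, -0.3486, 0.1071]
tool_rot: [3.14, 0.0, 1.603]
force: [-0.0, 2.0, 7.3]
grip_width: 0.0276
t 4.38 pos [ 0.4467 -0.3486  0.1071] rot [3.14  0.    1.603] F [-1.3   2.67  6.16] w 0.0274
dxyz [1.6 0.3 0.1] axyz [0.07 0.02 0.08]
```

View pics/w3.png

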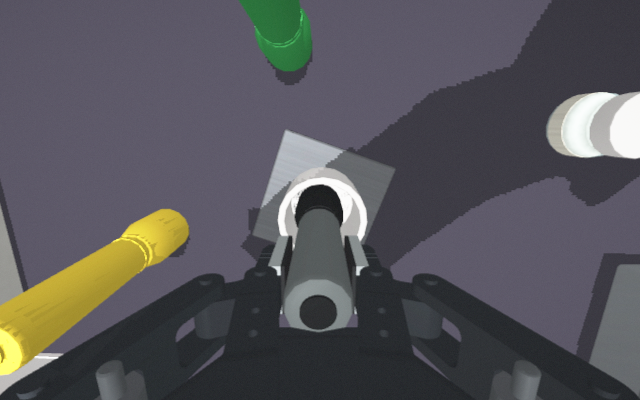

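```bash
python3 -m pendant '[{"dx":0,"dy":0,"dz":-5,"ax":0,"ay":0,"az":0,"claw":20},{"dx":0,"dy":0,"dz":-20,"ax":0,"ay":0,"az":0,"claw":20},{"dx":0,"dy":0,"dz":-40,"ax":0,"ay":0,"az":0,"claw":20},{"dx":0,"dy":0,"dz":-65,"ax":0,"ay":0,"az":0,"claw":20},{"dx":0,"dy":0,"dz":-90,"ax":0,"ay":0,"az":0,"claw":20},{"dx":0,"dy":0,"dz":-115,"ax":0,"ay":0,"az":0,"claw":20},{"dx":0,"dy":0,"dz":-135,"ax":0,"ay":0,"az":0,"claw":20},{"dx":0,"dy":0,"dz":-150,"ax":0,"ay":0,"az":0,"claw":20},{"dx":0,"dy":0,"dz":-155,"ax":0,"ay":0,"az":0,"claw":20},{"dx":0,"dy":0,"dz":-155,"ax":0,"ay":0,"az":0,"claw":20}]' 40; python3 -c "
from h import *
grab('wrist','w4.png')
rel([.553,.051,.262]);rel([.553,.051,.229])"
```

```text
clock: 5.22
position: [0.4466, -0.3488, 0.2625]
tool_rot: [3.14, 0.001, 1.603]
force: [0.2, 0.1, -1.8]
grip_width: 0.0269
t 5.27 pos [ 0.4463 -0.3485  0.2613] rot [3.141 0.    1.603] F [-0.1   0.09 -1.87] w 0.0267
dxyz [395.8 119.7  -0.7] axyz [0.02 0.01 0.07]
t 5.27 pos [ 0.4463 -0.3485  0.2613] rot [3.141 0.    1.603] F [-0.1   0.09 -1.87] w 0.0267
dxyz [395.8 119.6  32.3] axyz [0.02 0.01 0.07]
```

View pics/w4.png

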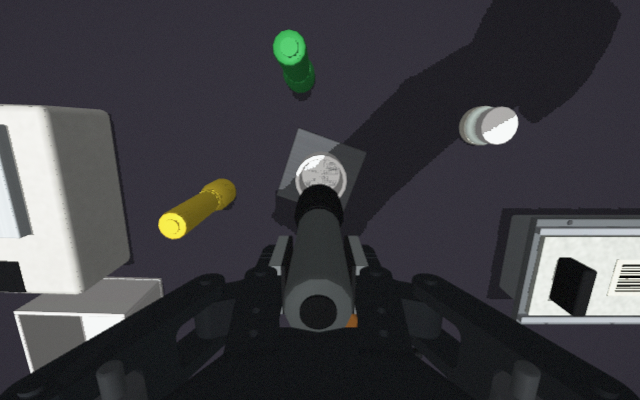

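```bash
python3 -m pendant '[{"dx":8,"dy":2,"dz":0,"ax":0,"ay":0,"az":0,"claw":20},{"dx":25,"dy":8,"dz":0,"ax":0,"ay":0,"az":0,"claw":20},{"dx":50,"dy":15,"dz":0,"ax":0,"ay":0,"az":0,"claw":20},{"dx":80,"dy":24,"dz":0,"ax":0,"ay":0,"az":0,"claw":20},{"dx":110,"dy":33,"dz":0,"ax":0,"ay":0,"az":0,"claw":20},{"dx":140,"dy":42,"dz":0,"ax":0,"ay":0,"az":0,"claw":20},{"dx":170,"dy":52,"dz":0,"ax":0,"ay":0,"az":0,"claw":20},{"dx":200,"dy":61,"dz":0,"ax":0,"ay":0,"az":0,"claw":20},{"dx":230,"dy":70,"dz":0,"ax":0,"ay":0,"az":0,"claw":20},{"dx":260,"dy":79,"dz":0,"ax":0,"ay":0,"az":0,"claw":20}]'; python3 -m pendant '[{"dx":30,"dy":9,"dz":0,"ax":0,"ay":0,"az":0,"claw":20},{"dx":60,"dy":18,"dz":4,"ax":0,"ay":0,"az":0,"claw":20},{"dx":85,"dy":26,"dz":10,"ax":0,"ay":0,"az":0,"claw":20},{"dx":105,"dy":32,"dz":17,"ax":0,"ay":0,"az":0,"claw":20},{"dx":120,"dy":36,"dz":24,"ax":0,"ay":0,"az":0,"claw":20},{"dx":130,"dy":39,"dz":29,"ax":0,"ay":0,"az":0,"claw":20},{"dx":135,"dy":40,"dz":32,"ax":0,"ay":0,"az":0,"claw":20},{"dx":136,"dy":41,"dz":33,"ax":0,"ay":0,"az":0,"claw":20},{"dx":136,"dy":41,"dz":33,"ax":0,"ay":0,"az":0,"claw":20},{"dx":136,"dy":41,"dz":33,"ax":0,"ay":0,"az":0,"claw":20}]'; python3 -c "
from h import *
f=grab('wrist','w5.png');grab('scene','s5.png');t=grab('top','t5.png')
cv2.imwrite('pics/s5c.png',cv2.resize(load('scene')['image'][120:260,240:400],None,fx=4.2,fy=4.2,interpolation=cv2.INTER_CUBIC))
rel([.553,.051,.229])
print(proj(f,np.array([.553,.051,.078])))"
```

```text
clock: 6.1
position: [0.5164, -0.0839, 0.2602]
tool_rot: [-3.14, -0.0, 1.604]
force: [1.6, 0.2, -2.0]
grip_width: 0.0272
clock: 6.93
position: [0.5534, 0.05, 0.2285]
tool_rot: [3.142, 0.0, 1.602]
force: [-0.2, 0.3, -0.8]
grip_width: 0.027
t 7.08 pos [0.5534 0.0503 0.2287] rot [3.141 0.    1.602] F [-0.64  0.05 -1.37] w 0.027
dxyz [ 0.7 -0.4 -0.3] axyz [0.03 0.   0.  ]
[319.02853289 190.26214097]
```

View pics/w5.png

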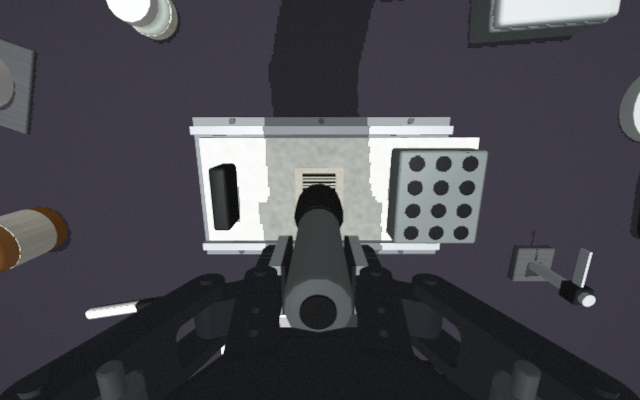

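View pics/s5c.png

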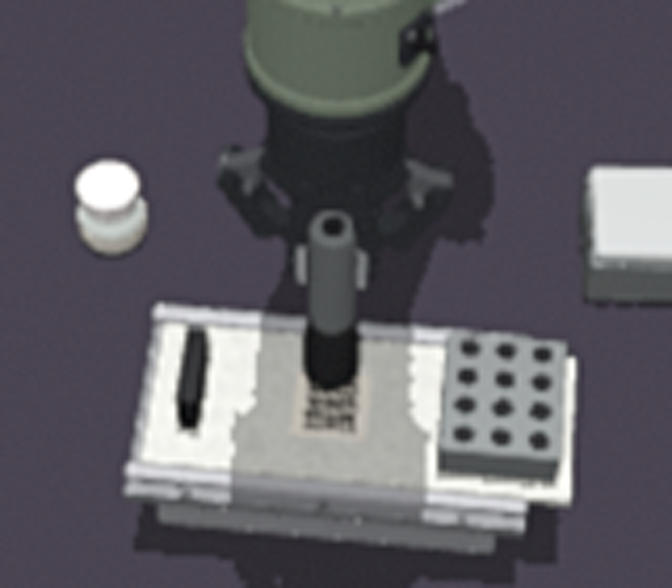

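```bash
H='x'; python3 -m pendant '[{"dx":0,"dy":0,"dz":0,"ax":0,"ay":0,"az":0,"claw":20},{"dx":0,"dy":0,"dz":0,"ax":0,"ay":0,"az":0,"claw":20},{"dx":0,"dy":0,"dz":0,"ax":0,"ay":0,"az":0,"claw":20},{"dx":0,"dy":0,"dz":0,"ax":0,"ay":0,"az":0,"claw":20},{"dx":0,"dy":0,"dz":0,"ax":0,"ay":0,"az":0,"claw":20},{"dx":0,"dy":0,"dz":0,"ax":0,"ay":0,"az":0,"claw":20},{"dx":0,"dy":0,"dz":0,"ax":0,"ay":0,"az":0,"claw":20},{"dx":0,"dy":0,"dz":0,"ax":0,"ay":0,"az":0,"claw":20},{"dx":0,"dy":0,"dz":0,"ax":0,"ay":0,"az":0,"claw":20},{"dx":0,"dy":0,"dz":0,"ax":0,"ay":0,"az":0,"claw":20}]'; python3 -m pendant '[{"dx":0,"dy":0,"dz":0,"ax":0,"ay":0,"az":0,"claw":20},{"dx":0,"dy":0,"dz":0,"ax":0,"ay":0,"az":0,"claw":20},{"dx":0,"dy":0,"dz":0,"ax":0,"ay":0,"az":0,"claw":20},{"dx":0,"dy":0,"dz":0,"ax":0,"ay":0,"az":0,"claw":20},{"dx":0,"dy":0,"dz":0,"ax":0,"ay":0,"az":0,"claw":20},{"dx":0,"dy":0,"dz":0,"ax":0,"ay":0,"az":0,"claw":20},{"dx":0,"dy":0,"dz":0,"ax":0,"ay":0,"az":0,"claw":20},{"dx":0,"dy":0,"dz":0,"ax":0,"ay":0,"az":0,"claw":20},{"dx":0,"dy":0,"dz":0,"ax":0,"ay":0,"az":0,"claw":20},{"dx":0,"dy":0,"dz":0,"ax":0,"ay":0,"az":0,"claw":20}]'; python3 -m pendant '[{"dx":0,"dy":0,"dz":0,"ax":0,"ay":0,"az":0,"claw":20},{"dx":0,"dy":0,"dz":0,"ax":0,"ay":0,"az":0,"claw":20},{"dx":0,"dy":0,"dz":0,"ax":0,"ay":0,"az":0,"claw":20},{"dx":0,"dy":0,"dz":0,"ax":0,"ay":0,"az":0,"claw":20},{"dx":0,"dy":0,"dz":0,"ax":0,"ay":0,"az":0,"claw":20},{"dx":0,"dy":0,"dz":0,"ax":0,"ay":0,"az":0,"claw":20}]'; python3 - <<'E'
from h import *
f=grab('wrist','w6.png');np.savez('pics/wC.npz',**f)
w=f['image']
cv2.imwrite('pics/w6a.png',cv2.resize(w[110:310,190:350],None,fx=3,fy=3,interpolation=cv2.INTER_CUBIC))
cv2.imwrite('pics/w6b.png',cv2.resize(w[120:320,380:610],None,fx=3,fy=3,interpolation=cv2.INTER_CUBIC))
rel([.447,-.3475,.262])
E
```

```text
clock: 7.92
position: [0.5534, 0.0511, 0.2283]
tool_rot: [-3.142, 0.0, 1.603]
force: [0.3, 0.4, -2.0]
grip_width: 0.027
clock: 8.75
position: [0.5534, 0.0511, 0.2283]
tool_rot: [-3.142, 0.0, 1.603]
force: [0.2, 0.3, -1.8]
grip_width: 0.0269
clock: 9.25
position: [0.5534, 0.0511, 0.2283]
tool_rot: [-3.142, 0.0, 1.603]
force: [-0.1, 0.1, -1.9]
grip_width: 0.0274
t 9.3 pos [0.5534 0.0511 0.2283] rot [-3.142  0.     1.603] F [-0.42 -0.78 -2.77] w 0.0269
dxyz [-395.  -119.2  -33.7] axyz [-0.    0.    0.07]
```

View pics/w6a.png

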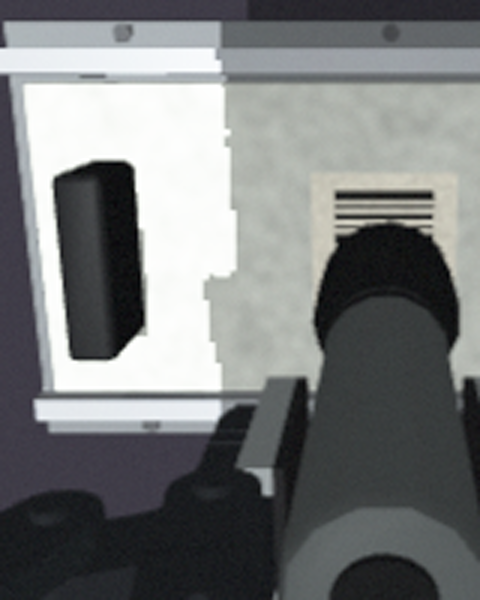

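View pics/w6b.png

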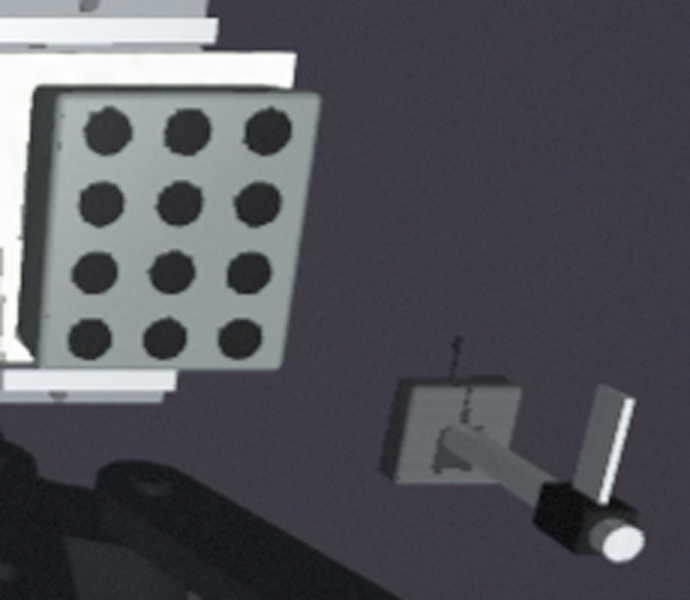

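```bash
python3 - <<'E'
from h import *
f=dict(np.load('pics/wC.npz'))
b=lambda u,v:(380+(u+.5)/3-.5,120+(v+.5)/3-.5)
a=lambda u,v:(190+(u+.5)/3-.5,110+(v+.5)/3-.5)
print('label topmid',onz(f,*a(385,172),.078))
print('front corner -x',onz(f,*b(297,53),.078))
for z in(.074,.078,.083): print('tip top strip',z,onz(f,*b(629,394),z),'bottom left',onz(f,*b(602,386),z))
print('block front corners',onz(f,*b(321,95),.112),onz(f,*b(281,368),.112))
print('handle top corners',[onz(f,*a(*p),.116).round(4) for p in[(55,178),(133,163),(142,350-30),(72,358),(108,358)]])
print('carrier rear corner',onz(f,*a(22,84),.078),'rear low',onz(f,*a(52,392),.078))
print('rail ends',onz(f,*b(217,20),.078),onz(f,*b(217,40),.078),onz(f,*b(176,372),.078),onz(f,*b(176,388),.078))
print('deck rear',onz(f,*a(34,400),.078),onz(f,*a(36,420),.078))
E
```

```text
label topmid [0.52892428 0.05030877 0.078     ]
front corner -x [0.49468817 0.20776427 0.078     ]
tip top strip 0.074 [0.61344237 0.35419411 0.074     ] bottom left [0.61058308 0.34337045 0.074     ]
tip top strip 0.078 [0.61174857 0.35005887 0.078     ] bottom left [0.60892807 0.33938204 0.078     ]
tip top strip 0.083 [0.60963132 0.34488982 0.083     ] bottom left [0.6068593  0.33439654 0.083     ]
block front corners [0.50574076 0.19840488 0.112     ] [0.59192139 0.20136369 0.112     ]
handle top corners [array([ 0.5284, -0.0468,  0.116 ]), array([ 0.5233, -0.0237,  0.116 ]), array([ 0.5715, -0.023 ,  0.116 ]), array([ 0.5846, -0.0453,  0.116 ]), array([ 0.5843, -0.0341,  0.116 ])]
carrier rear corner [ 0.50364076 -0.07002946  0.078     ] rear low [ 0.61238038 -0.06762743  0.078     ]
rail ends [0.48506334 0.17990674 0.078     ] [0.49136732 0.18086487 0.078     ] [0.60834982 0.18372475 0.078     ] [0.61460063 0.18459748 0.078     ]
deck rear [ 0.61570711 -0.07437015  0.078     ] [ 0.62355869 -0.07422194  0.078     ]
```

```bash
python3 -m pendant '[{"dx":0,"dy":0,"dz":-8,"ax":0,"ay":0,"az":0,"claw":20},{"dx":-8,"dy":-2,"dz":-20,"ax":0,"ay":0,"az":0,"claw":20},{"dx":-25,"dy":-8,"dz":-30,"ax":0,"ay":0,"az":0,"claw":20},{"dx":-50,"dy":-15,"dz":-34,"ax":0,"ay":0,"az":0,"claw":20},{"dx":-80,"dy":-24,"dz":-34,"ax":0,"ay":0,"az":0,"claw":20},{"dx":-110,"dy":-33,"dz":-34,"ax":0,"ay":0,"az":0,"claw":20},{"dx":-140,"dy":-42,"dz":-34,"ax":0,"ay":0,"az":0,"claw":20},{"dx":-170,"dy":-51,"dz":-34,"ax":0,"ay":0,"az":0,"claw":20},{"dx":-200,"dy":-60,"dz":-34,"ax":0,"ay":0,"az":0,"claw":20},{"dx":-230,"dy":-69,"dz":-34,"ax":0,"ay":0,"az":0,"claw":20}]'; python3 -m pendant '[{"dx":-30,"dy":-9,"dz":0,"ax":0,"ay":0,"az":0,"claw":20},{"dx":-60,"dy":-18,"dz":0,"ax":0,"ay":0,"az":0,"claw":20},{"dx":-90,"dy":-27,"dz":0,"ax":0,"ay":0,"az":0,"claw":20},{"dx":-115,"dy":-35,"dz":0,"ax":0,"ay":0,"az":0,"claw":20},{"dx":-135,"dy":-41,"dz":0,"ax":0,"ay":0,"az":0,"claw":20},{"dx":-150,"dy":-46,"dz":0,"ax":0,"ay":0,"az":0,"claw":20},{"dx":-160,"dy":-49,"dz":0,"ax":0,"ay":0,"az":0,"claw":20},{"dx":-165,"dy":-50,"dz":0,"ax":0,"ay":0,"az":0,"claw":20},{"dx":-165,"dy":-50,"dz":0,"ax":0,"ay":0,"az":0,"claw":20},{"dx":-165,"dy":-50,"dz":0,"ax":0,"ay":0,"az":0,"claw":20}]'; python3 -c "
from h import *
grab('wrist','w7.png')
rel([.447,-.3475,.108])"
```

```text
clock: 10.13
position: [0.4912, -0.183, 0.2637]
tool_rot: [3.14, 0.0, 1.603]
force: [1.3, -0.0, -1.1]
grip_width: 0.027
clock: 10.97
position: [0.4476, -0.3469, 0.2625]
tool_rot: [3.141, -0.0, 1.604]
force: [0.4, 0.8, -1.3]
grip_width: 0.0269
t 11.02 pos [ 0.4477 -0.3466  0.2625] rot [ 3.141 -0.     1.604] F [ 0.2   0.19 -2.34] w 0.0268
dxyz [ -1.   -0.8 154.5] axyz [ 0.01 -0.02  0.13]
```

View pics/w7.png

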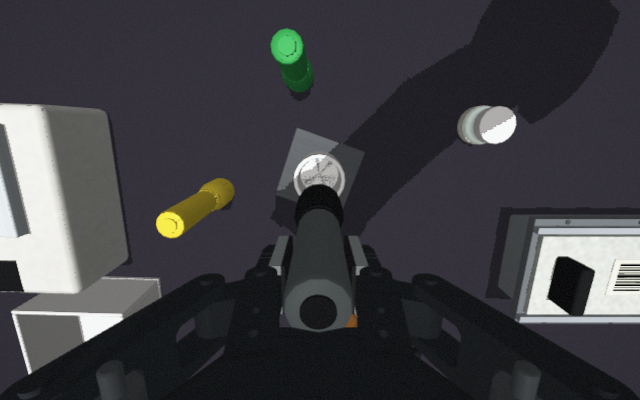

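The view matches the lift picture and the wand is above the cup, so I can lower it.

```bash
python3 -m pendant '[{"dx":-1,"dy":-1,"dz":10,"ax":0,"ay":0,"az":0,"claw":20},{"dx":-1,"dy":-1,"dz":30,"ax":0,"ay":0,"az":0,"claw":20},{"dx":-1,"dy":-1,"dz":55,"ax":0,"ay":0,"az":0,"claw":20},{"dx":-1,"dy":-1,"dz":80,"ax":0,"ay":0,"az":0,"claw":20},{"dx":-1,"dy":-1,"dz":100,"ax":0,"ay":0,"az":0,"claw":20},{"dx":-1,"dy":-1,"dz":118,"ax":0,"ay":0,"az":0,"claw":20},{"dx":-1,"dy":-1,"dz":132,"ax":0,"ay":0,"az":0,"claw":20},{"dx":-1,"dy":-1,"dz":144,"ax":0,"ay":0,"az":0,"claw":20},{"dx":-1,"dy":-1,"dz":151,"ax":0,"ay":0,"az":0,"claw":20},{"dx":-1,"dy":-1,"dz":154,"ax":0,"ay":0,"az":0,"claw":20}]'; python3 -m pendant '[{"dx":0,"dy":0,"dz":0,"ax":0,"ay":0,"az":0,"claw":20},{"dx":0,"dy":0,"dz":0,"ax":0,"ay":0,"az":0,"claw":20},{"dx":0,"dy":0,"dz":0,"ax":0,"ay":0,"az":0,"claw":20}]'; python3 -c "
from h import *
rel([.447,-.3475,.107])"
```

```text
clock: 11.85
position: [0.4461, -0.348, 0.1072]
tool_rot: [-3.141, -0.001, 1.604]
force: [-0.1, -0.1, -0.0]
grip_width: 0.0271
clock: 12.1
position: [0.4466, -0.3488, 0.109]
tool_rot: [3.141, 0.001, 1.603]
force: [-1.2, -0.8, -2.0]
grip_width: 0.0269
t 12.1 pos [ 0.4466 -0.3488  0.109 ] rot [3.141e+00 1.000e-03 1.603e+00] F [-1.18 -0.77 -1.98] w 0.0269
dxyz [1.3 0.4 2. ] axyz [0.05 0.04 0.07]
```

```bash
python3 -m pendant '[{"dx":1,"dy":0,"dz":1,"ax":0,"ay":0,"az":0,"claw":20},{"dx":1,"dy":0,"dz":2,"ax":0,"ay":0,"az":0,"claw":20},{"dx":1,"dy":0,"dz":2,"ax":0,"ay":0,"az":0,"claw":20},{"dx":1,"dy":0,"dz":2,"ax":0,"ay":0,"az":0,"claw":20}]'; python3 -m pendant '[{"dx":0,"dy":0,"dz":0,"ax":0,"ay":0,"az":0,"claw":60},{"dx":0,"dy":0,"dz":0,"ax":0,"ay":0,"az":0,"claw":60},{"dx":0,"dy":0,"dz":0,"ax":0,"ay":0,"az":0,"claw":60},{"dx":0,"dy":0,"dz":0,"ax":0,"ay":0,"az":0,"claw":60},{"dx":0,"dy":0,"dz":0,"ax":0,"ay":0,"az":0,"claw":60},{"dx":0,"dy":0,"dz":0,"ax":0,"ay":0,"az":0,"claw":60}]'; python3 -c "
from h import *
grab('wrist','w8.png')
rel([.447,-.3475,.107])"
```

```text
clock: 12.43
position: [0.4467, -0.3476, 0.1071]
tool_rot: [3.14, 0.0, 1.603]
force: [-1.4, 1.9, 9.9]
grip_width: 0.0272
clock: 12.93
position: [0.4463, -0.3476, 0.1063]
tool_rot: [-3.142, 0.0, 1.603]
force: [0.0, 0.9, 0.3]
grip_width: 0.0601
t 12.98 pos [ 0.4462 -0.3475  0.1063] rot [-3.142 -0.     1.603] F [-0.   -0.76  0.16] w 0.0599
dxyz [ 0.   0.8 -0.7] axyz [-0.   -0.    0.07]
```

View pics/w8.png

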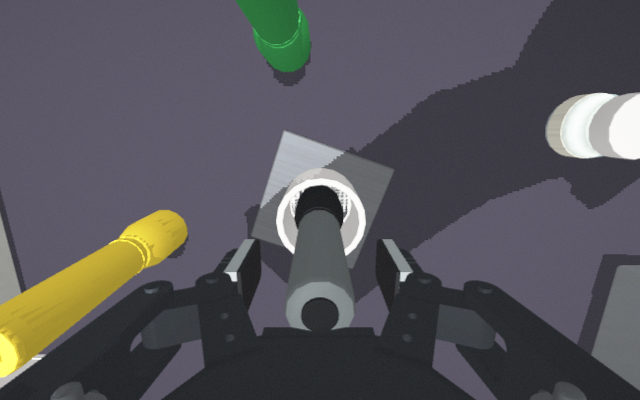

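```bash
python3 -m pendant '[{"dx":0,"dy":0,"dz":-15,"ax":0,"ay":0,"az":0,"claw":60},{"dx":0,"dy":0,"dz":-40,"ax":0,"ay":0,"az":0,"claw":60},{"dx":0,"dy":0,"dz":-75,"ax":0,"ay":0,"az":0,"claw":60},{"dx":0,"dy":0,"dz":-110,"ax":0,"ay":0,"az":0,"claw":60},{"dx":40,"dy":14,"dz":-120,"ax":0,"ay":0,"az":0,"claw":60},{"dx":80,"dy":28,"dz":-120,"ax":0,"ay":0,"az":0,"claw":60},{"dx":120,"dy":42,"dz":-120,"ax":0,"ay":0,"az":0,"claw":60},{"dx":160,"dy":56,"dz":-120,"ax":0,"ay":0,"az":0,"claw":60},{"dx":200,"dy":70,"dz":-120,"ax":0,"ay":0,"az":0,"claw":60},{"dx":240,"dy":84,"dz":-120,"ax":0,"ay":0,"az":0,"claw":60}]'; python3 -c "
from h import *
rel([.556,-.041,.18])"
```

```text
clock: 13.82
position: [0.521, -0.1081, 0.2265]
tool_rot: [3.141, -0.0, 1.603]
force: [1.9, -0.4, -0.3]
grip_width: 0.0597
t 13.82 pos [ 0.521  -0.1081  0.2265] rot [ 3.141 -0.     1.603] F [ 1.86 -0.39 -0.3 ] w 0.0597
dxyz [65.9 37.1 46.5] axyz [ 0.02 -0.    0.06]
```

```bash
python3 -m pendant '[{"dx":25,"dy":15,"dz":10,"ax":0,"ay":0,"az":0,"claw":60},{"dx":45,"dy":25,"dz":20,"ax":0,"ay":0,"az":0,"claw":60},{"dx":60,"dy":32,"dz":30,"ax":0,"ay":0,"az":0,"claw":60},{"dx":66,"dy":36,"dz":40,"ax":0,"ay":0,"az":0,"claw":60},{"dx":66,"dy":36,"dz":46,"ax":0,"ay":0,"az":0,"claw":60},{"dx":66,"dy":36,"dz":46,"ax":0,"ay":0,"az":0,"claw":60},{"dx":66,"dy":36,"dz":46,"ax":0,"ay":0,"az":0,"claw":60},{"dx":66,"dy":36,"dz":46,"ax":0,"ay":0,"az":0,"claw":60}]'; python3 -c "
from h import *
f=grab('wrist','w9.png');np.savez('pics/wD.npz',**f);grab('scene','s9.png');grab('top','t9.png')
T=load('top');S=load('scene')
o=np.array([.447,-.347,0])
print([proj(T,o+[0,0,.156]),proj(S,o+[0,0,.156])])
rel([.556,-.041,.084])
print(proj(f,np.array([.556,-.041,.116])))"
```

```text
clock: 14.48
position: [0.5545, -0.0446, 0.1808]
tool_rot: [3.141, 0.0, 1.601]
force: [-1.0, -0.6, -0.2]
grip_width: 0.0603
[array([441.06613065, 224.80013953]), array([185.20747608, 153.70582214])]
t 14.63 pos [ 0.5547 -0.0437  0.1808] rot [3.141 0.    1.602] F [-0.26  0.48  0.76] w 0.0599
dxyz [ 2.7  1.3 96.8] axyz [0.05 0.   0.01]
[322.66936621 217.53908556]
```

View pics/w9.png

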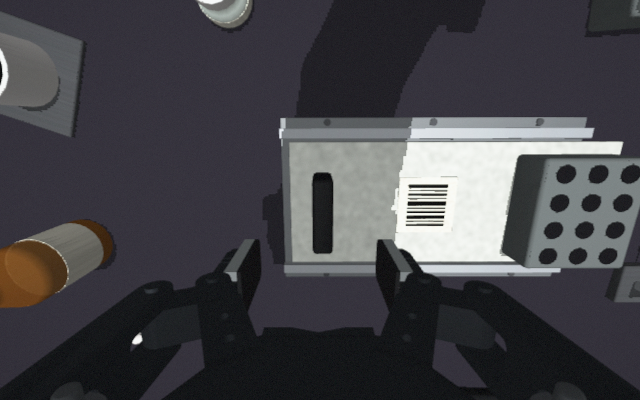

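View pics/s9.png

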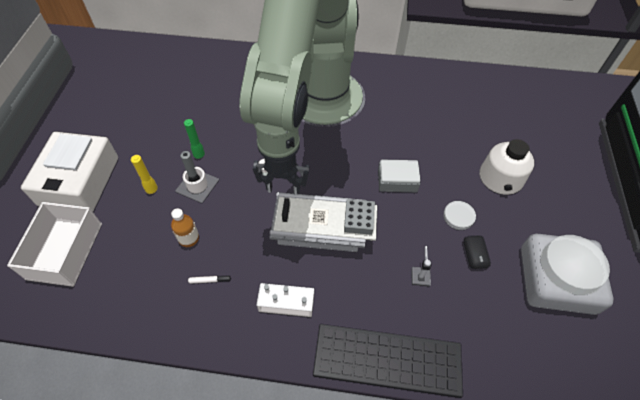

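```bash
python3 -m pendant '[{"dx":2,"dy":1,"dz":20,"ax":0,"ay":0,"az":0,"claw":60},{"dx":2,"dy":1,"dz":40,"ax":0,"ay":0,"az":0,"claw":60},{"dx":2,"dy":1,"dz":60,"ax":0,"ay":0,"az":0,"claw":60},{"dx":2,"dy":1,"dz":76,"ax":0,"ay":0,"az":0,"claw":60},{"dx":2,"dy":1,"dz":88,"ax":0,"ay":0,"az":0,"claw":60},{"dx":2,"dy":1,"dz":94,"ax":0,"ay":0,"az":0,"claw":60},{"dx":2,"dy":1,"dz":96,"ax":0,"ay":0,"az":0,"claw":60},{"dx":2,"dy":1,"dz":96,"ax":0,"ay":0,"az":0,"claw":60},{"dx":2,"dy":1,"dz":96,"ax":0,"ay":0,"az":0,"claw":60}]'; python3 -c "
from h import *
f=grab('wrist','w10.png')
rel([.556,-.041,.084])
print(proj(f,np.array([.556,-.041,.116])))"
```

```text
clock: 15.38
position: [0.556, -0.0411, 0.085]
tool_rot: [3.141, 0.0, 1.603]
force: [0.8, 0.2, 0.3]
grip_width: 0.0603
t 15.43 pos [ 0.5561 -0.041   0.0851] rot [ 3.14  -0.     1.603] F [-0.56  0.14  0.22] w 0.0602
dxyz [ 0.  -0.1  1.1] axyz [ 0.07 -0.    0.06]
[317.78573632 283.18138727]
```

View pics/w10.png

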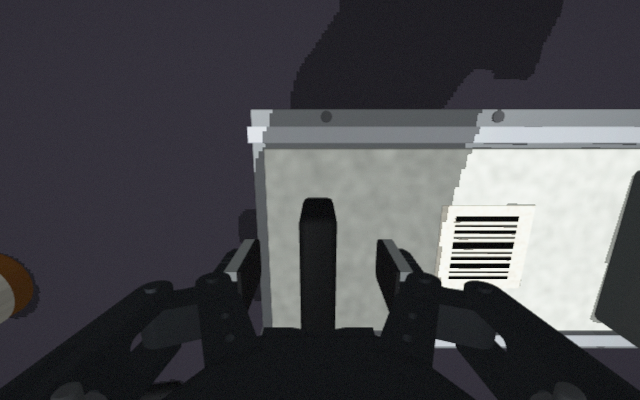

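```bash
python3 -m pendant '[{"dx":0,"dy":0,"dz":0,"ax":0,"ay":0,"az":0,"claw":8},{"dx":0,"dy":0,"dz":0,"ax":0,"ay":0,"az":0,"claw":8},{"dx":0,"dy":0,"dz":0,"ax":0,"ay":0,"az":0,"claw":8},{"dx":0,"dy":0,"dz":0,"ax":0,"ay":0,"az":0,"claw":8},{"dx":0,"dy":0,"dz":0,"ax":0,"ay":0,"az":0,"claw":8},{"dx":0,"dy":0,"dz":0,"ax":0,"ay":0,"az":0,"claw":8},{"dx":0,"dy":0,"dz":0,"ax":0,"ay":0,"az":0,"claw":8},{"dx":0,"dy":0,"dz":0,"ax":0,"ay":0,"az":0,"claw":8}]' 50; python3 -c "
from h import *
f=grab('wrist','w11.png')
rel([.556,-.041,.084])"
```

```text
clock: 16.1
position: [0.5558, -0.041, 0.0847]
tool_rot: [3.141, -0.0, 1.603]
force: [-2.1, -0.3, 6.2]
grip_width: 0.0154
t 16.15 pos [ 0.5558 -0.0409  0.0847] rot [ 3.141 -0.     1.603] F [-1.31  0.68  6.18] w 0.0154
dxyz [-0.1  0.2  0.7] axyz [ 0.03 -0.    0.07]
```

View pics/w11.png

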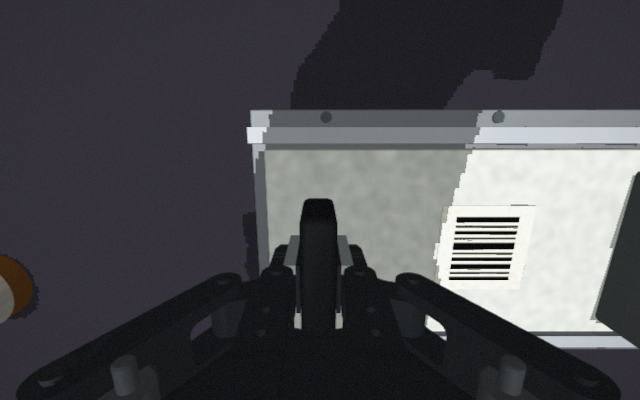

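```bash
python3 -m pendant '[{"dx":3,"dy":0,"dz":0,"ax":0,"ay":0,"az":0,"claw":8},{"dx":8,"dy":0,"dz":0,"ax":0,"ay":0,"az":0,"claw":8},{"dx":14,"dy":0,"dz":0,"ax":0,"ay":0,"az":0,"claw":8},{"dx":20,"dy":0,"dz":0,"ax":0,"ay":0,"az":0,"claw":8},{"dx":26,"dy":0,"dz":0,"ax":0,"ay":0,"az":0,"claw":8},{"dx":32,"dy":0,"dz":0.5,"ax":0,"ay":0,"az":0,"claw":8},{"dx":38,"dy":0,"dz":0.5,"ax":0,"ay":0,"az":0,"claw":8},{"dx":44,"dy":0,"dz":0.5,"ax":0,"ay":0,"az":0,"claw":8},{"dx":48,"dy":0,"dz":0.5,"ax":0,"ay":0,"az":0,"claw":8},{"dx":50,"dy":0,"dz":0.5,"ax":0,"ay":0,"az":0,"claw":8}]'; python3 -c "
from h import *
rel([.556,.09,.084])
f=grab('scene','s12.png')
cv2.imwrite('pics/s12c.png',cv2.resize(f['image'][180:300,260:440],None,fx=4.4,fy=4.4,interpolation=cv2.INTER_CUBIC))"
```

```text
clock: 16.98
position: [0.5549, 0.0082, 0.0847]
tool_rot: [3.139, 0.001, 1.602]
force: [0.0, -9.5, 13.0]
grip_width: 0.0151
t 16.98 pos [0.5549 0.0082 0.0847] rot [3.139e+00 1.000e-03 1.602e+00] F [ 0.02 -9.54 13.01] w 0.0151
dxyz [81.7  3.7  0.6] axyz [0.12 0.07 0.02]
```

View pics/s12c.png

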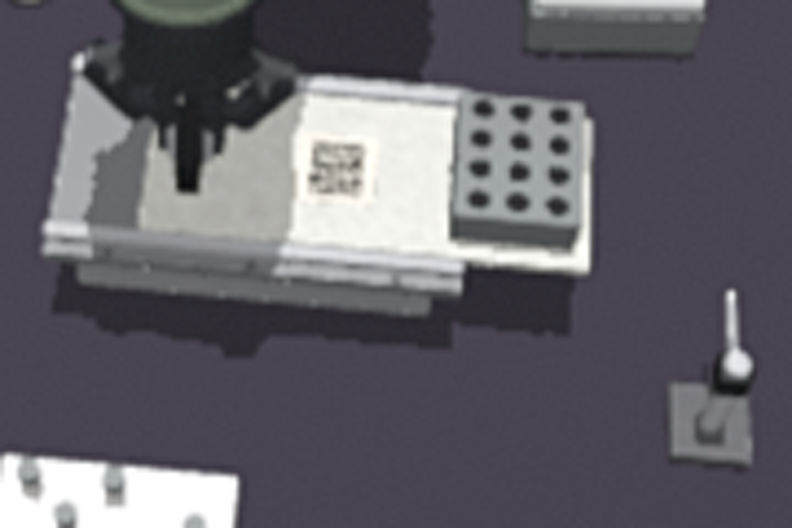

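```bash
python3 -m pendant '[{"dx":3,"dy":0,"dz":0,"ax":0,"ay":0,"az":0,"claw":8},{"dx":8,"dy":0,"dz":0,"ax":0,"ay":0,"az":0,"claw":8},{"dx":16,"dy":0,"dz":0,"ax":0,"ay":0,"az":0,"claw":8},{"dx":25,"dy":0,"dz":0,"ax":0,"ay":0,"az":0,"claw":8},{"dx":34,"dy":0,"dz":0,"ax":0,"ay":0,"az":0,"claw":8},{"dx":43,"dy":0,"dz":0,"ax":0,"ay":0,"az":0,"claw":8},{"dx":52,"dy":0,"dz":0,"ax":0,"ay":0,"az":0,"claw":8},{"dx":59,"dy":0,"dz":0,"ax":0,"ay":0,"az":0,"claw":8},{"dx":64,"dy":0,"dz":0,"ax":0,"ay":0,"az":0,"claw":8},{"dx":65,"dy":0,"dz":0,"ax":0,"ay":0,"az":0,"claw":8}]'; python3 -m pendant '[{"dx":0,"dy":0,"dz":0,"ax":0,"ay":0,"az":0,"claw":8},{"dx":0,"dy":0,"dz":0,"ax":0,"ay":0,"az":0,"claw":8}]';python3 -c "
from h import *
rel([.556,.09,.084])
f=grab('scene','s13.png');t=grab('top','t13.png');w=grab('wrist','w13.png')
np.savez('pics/wE.npz',**w)
cv2.imwrite('pics/s13c.png',cv2.resize(f['image'][190:290,340:440],None,fx=6,fy=6,interpolation=cv2.INTER_CUBIC))
cv2.imwrite('pics/t13c.png',cv2.resize(t['image'][160:240,230:330],None,fx=7,fy=7,interpolation=cv2.INTER_CUBIC))"
```

```text
clock: 17.87
position: [0.5527, 0.0735, 0.0847]
tool_rot: [3.14, 0.001, 1.603]
force: [0.5, -10.5, 14.4]
grip_width: 0.0155
clock: 18.03
position: [0.5527, 0.0735, 0.0847]
tool_rot: [3.14, 0.0, 1.603]
force: [-0.1, -5.2, 14.3]
grip_width: 0.0153
t 18.03 pos [0.5527 0.0735 0.0847] rot [3.14  0.    1.603] F [-0.1  -5.23 14.28] w 0.0153
dxyz [16.3  3.8  0.7] axyz [0.11 0.02 0.04]
```

View pics/s13c.png

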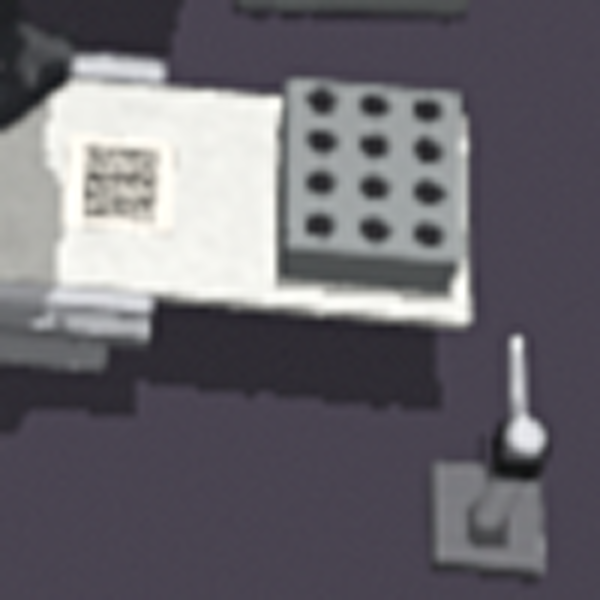

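View pics/t13c.png

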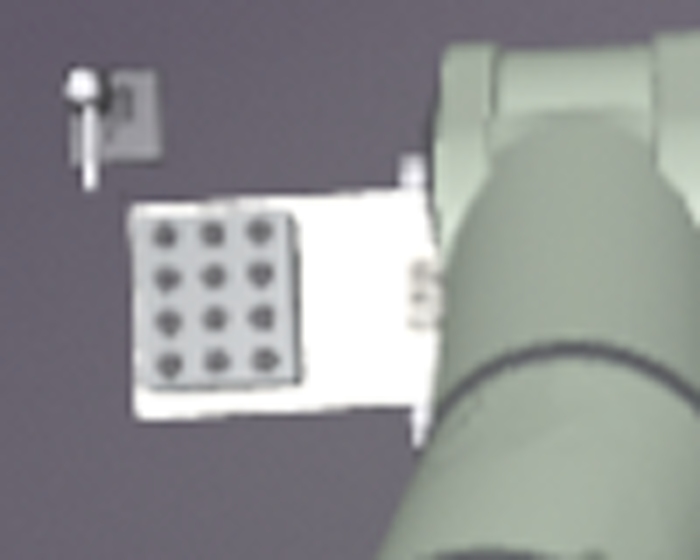

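View pics/w13.png

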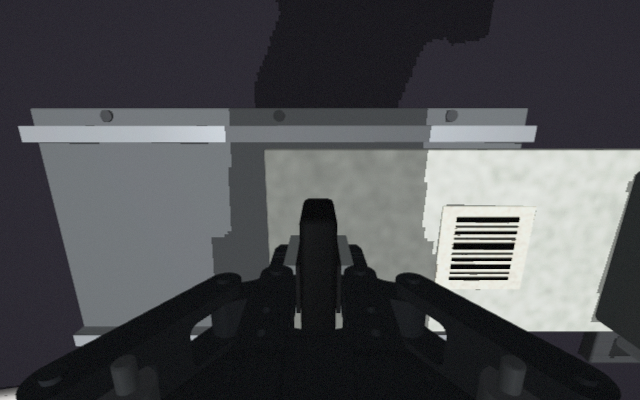

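```bash
python3 - <<'E'
from h import *
S=load('scene');T=load('top')
s=lambda u,v:(S,340+(u+.5)/6-.5,190+(v+.5)/6-.5)
t=lambda u,v:(T,230+(u+.5)/7-.5,160+(v+.5)/7-.5)
th=.033;u=np.array([-np.sin(th),np.cos(th)])
for n,q,F1,F2,P in[('scene',s,(471,313),(464,112),(516,337)),('top',t,(129,205),(136,418),(91,188))]:
    a=onz(*q(*F1),.078)[:2];b=onz(*q(*F2),.078)[:2]
    print(n,a.round(4),b.round(4),'len',np.linalg.norm(a-b),'yaw',np.arctan2(a[1]-b[1],a[0]-b[0]))
    for z in(.078,.081,.083):
        p=onz(*q(*P),z)[:2]; print(z,p.round(4),'gap',round((p@u-(a+b)@u/2)*1000,1))
print(tri([s(516,337),t(91,188)]),tri([s(471,313),t(129,205)]),tri([s(464,112),t(136,418)]))
E
```

```text
scene [0.5983 0.3275] [0.4908 0.3229] len 0.10763358131115026 yaw 0.04258572044004451
0.078 [0.6078 0.3475] gap 20.3
0.081 [0.6095 0.3469] gap 19.6
0.083 [0.6106 0.3465] gap 19.2
top [0.6017 0.33  ] [0.4898 0.3261] len 0.11193148259421598 yaw 0.034114675554161714
0.078 [0.6112 0.3499] gap 19.7
0.081 [0.6106 0.3493] gap 19.1
0.083 [0.6103 0.3488] gap 18.7
[0.61028698 0.34773682 0.08271434] [0.600816   0.32780026 0.08271469] [0.48988792 0.32468306 0.07705176]
```

```bash
python3 -m pendant '[{"dx":2,"dy":0,"dz":0,"ax":0,"ay":0,"az":0,"claw":8},{"dx":5,"dy":0,"dz":0,"ax":0,"ay":0,"az":0,"claw":8},{"dx":9,"dy":0,"dz":0,"ax":0,"ay":0,"az":0,"claw":8},{"dx":13,"dy":0,"dz":0,"ax":0,"ay":0,"az":0,"claw":8},{"dx":16,"dy":0,"dz":0,"ax":0,"ay":0,"az":0,"claw":8},{"dx":18,"dy":0,"dz":0,"ax":0,"ay":0,"az":0,"claw":8},{"dx":19,"dy":0,"dz":0,"ax":0,"ay":0,"az":0,"claw":8},{"dx":19.5,"dy":0,"dz":0,"ax":0,"ay":0,"az":0,"claw":8},{"dx":19.5,"dy":0,"dz":0,"ax":0,"ay":0,"az":0,"claw":8},{"dx":19.5,"dy":0,"dz":0,"ax":0,"ay":0,"az":0,"claw":8}]'; python3 -m pendant '[{"dx":0,"dy":0,"dz":0,"ax":0,"ay":0,"az":0,"claw":8},{"dx":0,"dy":0,"dz":0,"ax":0,"ay":0,"az":0,"claw":8},{"dx":0,"dy":0,"dz":0,"ax":0,"ay":0,"az":0,"claw":8},{"dx":0,"dy":0,"dz":0,"ax":0,"ay":0,"az":0,"claw":8},{"dx":0,"dy":0,"dz":0,"ax":0,"ay":0,"az":0,"claw":8}]';python3 -c "
from h import *
rel([.556,.09,.084])
f=grab('scene','s14.png');t=grab('top','t14.png');w=grab('wrist','w14.png')
cv2.imwrite('pics/s14c.png',cv2.resize(f['image'][190:290,340:440],None,fx=6,fy=6,interpolation=cv2.INTER_CUBIC))
cv2.imwrite('pics/t14c.png',cv2.resize(t['image'][160:240,230:330],None,fx=7,fy=7,interpolation=cv2.INTER_CUBIC))"
```

```text
clock: 19.02
position: [0.5521, 0.0922, 0.0847]
tool_rot: [3.14, 0.001, 1.602]
force: [1.6, -8.9, 14.5]
grip_width: 0.0151
clock: 19.43
position: [0.5521, 0.0921, 0.0847]
tool_rot: [3.14, 0.001, 1.602]
force: [0.4, -9.5, 14.7]
grip_width: 0.0152
t 19.43 pos [0.5521 0.0921 0.0847] rot [3.140e+00 1.000e-03 1.602e+00] F [ 0.44 -9.53 14.72] w 0.0152
dxyz [-2.2  3.8  0.7] axyz [ 0.1   0.06 -0.01]
```

View pics/s14c.png

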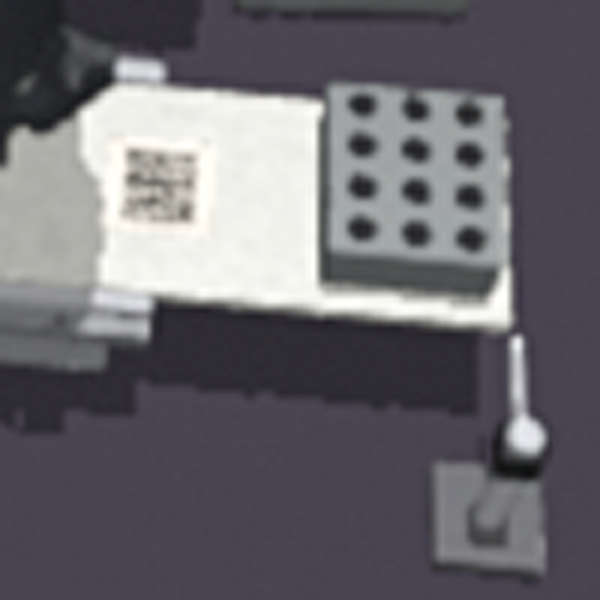

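View pics/t14c.png

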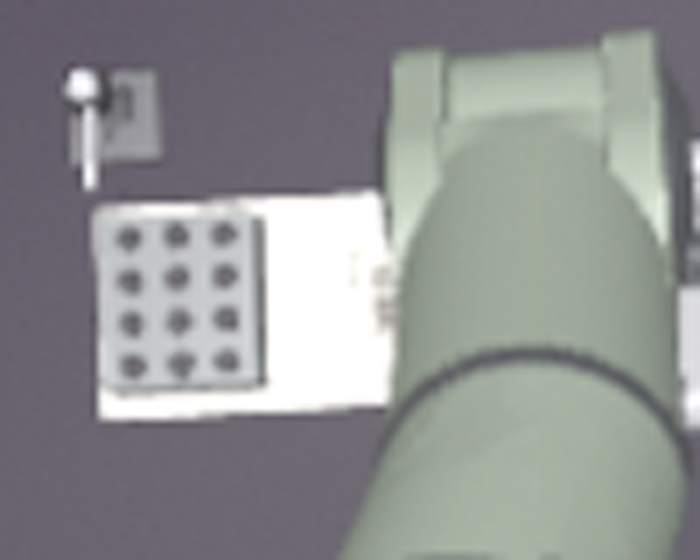

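View pics/s14.png

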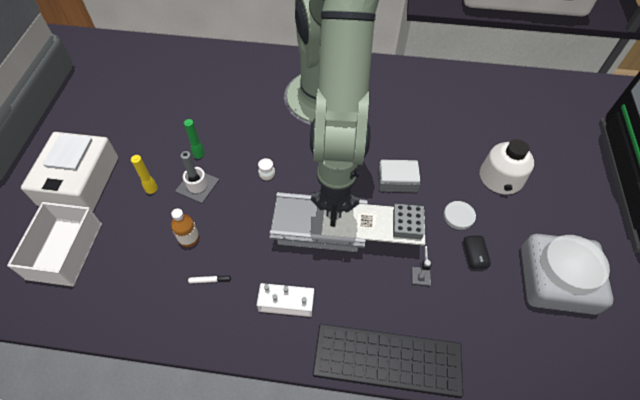

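```bash
python3 - <<'E'
from h import *
S=load('scene');T=load('top')
s=lambda u,v:(S,340+(u+.5)/6-.5,190+(v+.5)/6-.5)
t=lambda u,v:(T,230+(u+.5)/7-.5,160+(v+.5)/7-.5)
th=.033;u=np.array([-np.sin(th),np.cos(th)])
for n,q,F,P in[('scene',s,(511,320),(516,337)),('top',t,(93,207),(91,188))]:
    print(n,[round(float((onz(*q(*P),z)-onz(*q(*F),.078))[:2]@u*1000),1) for z in(.078,.083)])
print(observe()['position'],observe()['qd'].round(3),observe()['force'])
from workcell import job_done
print(job_done())
E
```

```text
scene [2.0, 0.9]
top [0.7, -0.3]
[0.55208523 0.09217692 0.08466127] [ 0.001 -0.001 -0.    -0.001 -0.001  0.001  0.001] [ 0.23556776 -8.99657007 14.88008158]
the job is handed in; nothing more can be done
None
```

The job is done and handed in at about 19.6 s; no verdict came back.

**Scanner:** I took the grey scanner from its holder and held it upright about 5 cm above the label for just over 2 seconds, within about 1 mm of the label's centre. Then I stood it back in the cup and let go. The pictures afterwards show it upright there.

**Carrier:** I pinched the handle and slid the board about 133 mm outward, flat between the rails. I handed in still gripping it, pressing down with about 15 N.

**Last checks:**
- **Gap to the pointer:** the scene camera put the front edge 0.9 to 2.0 mm short of it. The top camera said between 0.7 mm short and 0.3 mm past. They differ by about 1 mm, and both are within the 7 mm allowed.
- **At rest:** joint speeds were close to zero. The tool height had not changed during the slide, so the board should be flat on the deck.
- **Bystanders:** by eye, they stand where they were at the start in the last scene picture; I did not measure them.
- **No failed checks:** when I first lowered the scanner it stopped about 2 mm above the cup floor. I lowered it those 2 mm before letting go.

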